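# Sort the loose bench things into their trays

## Robot

A 6-joint arm with a two-finger parallel gripper is mounted at the origin on a cart in front of the work surface, level with it; the furniture and walls round the work are solid. World frame = base frame: x ahead of the robot, y to its left, z up, the work surface at z = 0. Lengths are in m, angles in degrees, forces in N, time in s.
With the tool pointing down it reaches from about 0.35 to 0.875 m from the base axis. Payload 4.2 kg.
Tool frame: the origin (TCP) lies between the finger pads; the fingertips stand 8 mm ahead of it and the grasp point (between the pads) lies 11 mm behind it; z points along the fingers, y is the line along which they close (so a half turn about z gives the same grasp; the last joint's range is limited). The gripper opens to 87 mm and grips with 3 to 60 N. Pads are 19 mm wide; open, the fingers measure 117 mm over their backs; the gripper's body (75 mm by 190 mm) begins 51 mm behind the grasp point.
Start: joints at [79.332, 22.042, 0.453, 0, -68.411, -14.817], TCP at [0.269, 0.564, 0.231] pointing down, gripper open.
Joint ranges: [-179.83, 179.83], [-69.29, 118.12], [-61.27, 80.66], [-181.25, 117.63], [-171.15, -9.14], [-177.46, 177.46]. Speed limits (degrees/s): [159.86, 159.86, 180, 180, 180, 180].

## Interface

Orientations are given as a 3x3 rotation matrix whose columns are the frame's x, y, z axes.
In Python, from station import sense, capture, camera_model, finish_job, find_in gives the robot as it stands. The module is installed in compiled form; this text tells all that it offers.
- The arm moves only by the tool arm_command, never from a script. Its argument "motion" is a list of rows, each a list of 7 numbers: the finger opening in mm, from 0 to 87, then the shift along the tool's x, y, z in mm, then the turn, a rotation vector about the tool's x, y, z in rad. In form: [[jaw, dx, dy, dz, rx, ry, rz], ...]. A call has 1 to 8 rows; each row shifts and turns the commanded pose from where the row before left it, along the tool's axes as they then stand; what a row does not reach is not made up. A row lasts 1/10 s, in which the tool goes at most 50 mm and 8.59 degrees, less where a joint would pass 70% of its speed; a pose out of reach is approached as far as the arm can. A call with a gripper value outside its range is refused whole. The fingers move at their own pace and stop on an object; the grip force is fixed at half the most. Time passes only in rows, so rows that do not move let the fingers close. It gives the time, the measured TCP pose, the force, the opening and the grip force at its end, in the units of the state.
- sense(): the state, without advancing time (a new reading comes with each control period).
- capture(name): name is "scene" or "top"; returns the picture (420x560x3 uint8, red, green, blue); there is no depth.
- camera_model(name): a dict with "fx", "fy", "cx", "cy" (pixels), "k1" (the pictures are not rectified: a ray, as slopes to the right and down, at radius r is drawn at 1 + k1 r^2 times it, then the intrinsics apply), "R" (3x3) and "t" (3): a world point X has camera coordinates R X + t. Camera axes: x right, y down, z forward; pixel columns grow to the right and rows downward; lengths in m; the calibration is good to about 2 mm. A picture is of the moment at which its call begins. camera_model takes no time and is no camera call.
- finish_job(): hands the job in; it is judged then, once.
Trained networks look in the newest picture that a camera, given by its name, has taken for a name from the list of things; names that differ only in an ending like _2 or _b are one class to them, and where a whole thing is asked for, a point or a joint stands for the part that bears it (a point fixed in the world has none). Each returns a list of dicts, best first, with "p" (0 to 1); they miss things now and then, are a little off and sometimes report something else, mostly with a low value. They report only what shows in the picture. A call takes as long as a camera call.
- find_in(target, camera): "location" ([row, column] in pixels, amid what is visible of it).
The state is a dict: "time_s": time; "joints": joint angles; "joint_velocities": joint speeds; "effort": joint torques, N m; "tcp_pos": TCP position; "ee_rot": TCP orientation; "wrist_force": force on the tool from outside, world axes, zero at the start; "moment": the same for the moment, N m; "gripper_width": opening from 0.0 (shut) to 1.0 (fully open); "gripper_force": force on a finger pad.
Only numpy, scipy, OpenCV 4.12 (cv2) and the standard library are available. Lean on these libraries where they do the work, as an engineer would, in place of code of your own. Each camera call takes 0.05 s, during which the arm holds its last target. There are 200 camera calls.

## Task

Put the four loose things away where they belong: stand the loose battery cell upright in the narrow trough, in a free gap beside the two cells already standing there, which must stay standing in it; lay the screwdriver flat in the long undivided tray; and lay the white charger and the dark motor controller flat in the two-bay tray, one in each bay, either way round. Leave everything released and at rest.

Things in the scene. Friction and masses are not known exactly. Their poses are not given: they have to be found in the camera images.
- cell_center (a point): The cell to put away: a standing round battery cell, 18.4 mm across, 65 mm tall; the point is its centre, 32.5 mm above its underside, z axis along the cell (upright at the start). It stands by itself among the loose things, outside the trough. Mass about 46 g.
- driver_center (a point): Slim black and yellow screwdriver lying flat, 140 mm long, about 25 g; the point is the middle of its length, 6 mm above its underside. Its y axis runs along it from shank tip to handle: the handle is a bar 12 mm wide and 12 mm high from y = -10 to y = +70 mm, the thin shank (4.4 mm) goes from -10 to -70 mm. It balances in the handle; grip it at about y = +30 mm.
- usb_block_center (a point): White USB charger block lying flat, 59 (x) by 31 (y) by 20 (z) mm, about 45 g; the point is its centre, 10 mm above its underside.
- controller_center (a point): Dark motor speed controller, a flat black block 56 (x) by 35 (y) by 18 (z) mm with rounded edges, about 50 g; the point is its centre, 9 mm above its underside. It lies clear of the heap of cables and electronics at the back, whose own dark blocks are fixed and not part of the job.
- cell_a_center (a point): First cell already in the trough: a standing round battery cell, 18.4 mm across, 65 mm tall; the point is its centre, 32.5 mm above its underside, z axis along the cell (upright at the start). It stands loose on the trough's floor in its minus-y half.
- cell_b_center (a point): Second cell already in the trough: a standing round battery cell, 18.4 mm across, 65 mm tall; the point is its centre, 32.5 mm above its underside, z axis along the cell (upright at the start). It stands loose on the trough's floor in its plus-y half.
- cell_trough: Narrow black open trough, fixed, outside 46 (x) by 150 (y) by 32 mm high, walls and floor 4 mm thick, so inside 38 by 142 mm. Origin: centre of its underside; x across, y along its length, z up. Two cells stand in it, with free gaps at the ends or between them: at least one gap is 35 mm long or more between the surfaces that bound it.
- tool_tray: Long undivided shallow white plastic tray, fixed, for the screwdriver: outside 88 (x) by 172 (y) by 24 mm high, walls and floor 4 mm thick, inside 80 by 164 mm. Origin: centre of its underside; y along its length, z up.
- bay_tray: Grey plastic tray with one cross wall that makes two equal bays, fixed: outside 98 (x) by 172 (y) by 26 mm high, walls, floor and cross wall 4 mm thick. Each bay is 90 (x) by 80 (y) mm inside; their centres lie at y = +42 and y = -42 mm. Origin: centre of its underside, y along its length across the bays, z up.

How it is judged (in metres and radians):
At the end, for the whole second after the job is handed in: Released and at rest: all three cells upright (0.2 rad) on the trough's floor; screwdriver flat on the undivided tray's floor, its middle within 30 mm lengthwise and 38 mm across of the tray's middle; charger and controller flat (0.12 rad), one on the floor of each bay (x of cell_center in the frame of cell_trough between -0.016 and 0.016 m and y of cell_center in the frame of cell_trough between -0.068 and 0.068 m and z of cell_center in the frame of cell_trough between 0.029 and 0.045 m and angle between each of cell_center, cell_a_center, cell_b_center's own z axis and vertical below 0.2 rad and linear speed of each of cell, cell_a, cell_b, usb_block, controller, driver below 0.02 m/s and x of cell_a_center in the frame of cell_trough between -0.016 and 0.016 m and y of cell_a_center in the frame of cell_trough between -0.068 and 0.068 m and z of cell_a_center in the frame of cell_trough between 0.029 and 0.045 m and x of cell_b_center in the frame of cell_trough between -0.016 and 0.016 m and y of cell_b_center in the frame of cell_trough between -0.068 and 0.068 m and z of cell_b_center in the frame of cell_trough between 0.029 and 0.045 m and x of usb_block_center in the frame of bay_tray between -0.036 and 0.036 m and z of usb_block_center in the frame of bay_tray between 0.007 and 0.021 m and angle between each of usb_block_center, controller_center's own z axis and vertical below 0.12 rad and x of controller_center in the frame of bay_tray between -0.036 and 0.036 m and z of controller_center in the frame of bay_tray between 0.006 and 0.02 m and ((y of usb_block_center in the frame of bay_tray between 0.01 and 0.078 m and y of controller_center in the frame of bay_tray between -0.078 and -0.01 m) or (y of usb_block_center in the frame of bay_tray between -0.078 and -0.01 m and y of controller_center in the frame of bay_tray between 0.01 and 0.078 m)) and x of driver_center in the frame of tool_tray between -0.038 and 0.038 m and y of driver_center in the frame of tool_tray between -0.03 and 0.03 m and z of driver_center in the frame of tool_tray between 0.003 and 0.017 m and angle between driver_center's own y axis and vertical between 1.47 and 1.67 rad); the robot touches nothing.
It fails at once if a cell that already stood in the trough is knocked over (angle between any of cell_a_center, cell_b_center's own z axis and vertical above 0.7 rad).
It also fails if it takes over 102 s, if anything falls off the work surface, if the arm or the gripper's body presses on something with over 40 N, if the wrist force passes 120 N, or if a joint passes its speed limit or range.

## Working session

There is one attempt and no reset: what is moved stays moved. The work goes in short steps, Python scripts to look and compute and a tool call to move; the robot and the scene stay as the last step left them, time stands still between calls to the robot, and variables do not carry over. Pictures are saved under pics/ and viewed, at most 14 in all, crops included, and the job is handed in when it is done.

Besides the shell and the picture viewer there is one more tool, called after "Request:" as name([rows], argument=value, ...), one row to a line, values as JSON. arm_command: Moves the arm, as the interface text tells. Its arguments: {"type":"object","properties":{"motion":{"type":"array"}},"required":["motion"]}

```bash
mkdir -p pics; cat > h.py <<'E'
import numpy as np,cv2
from station import *
def ray(cam,rc):
    m=camera_model(cam);R=np.array(m["R"]);t=np.array(m["t"])
    K=np.array([[m["fx"],0,m["cx"]],[0,m["fy"],m["cy"]],[0,0,1.]])
    p=cv2.undistortPoints(np.array([[[rc[1],rc[0]]]],float),K,np.array([m["k1"],0,0,0.]))[0,0]
    return -R.T@t, R.T@np.array([p[0],p[1],1])
def at(cam,rc,z):
    o,d=ray(cam,rc); return o+d*(z-o[2])/d[2]
def px(cam,X):
    m=camera_model(cam);R=np.array(m["R"]);t=np.array(m["t"])
    K=np.array([[m["fx"],0,m["cx"]],[0,m["fy"],m["cy"]],[0,0,1.]])
    return cv2.projectPoints(np.array(X,float).reshape(-1,1,3),cv2.Rodrigues(R)[0],t,K,np.array([m["k1"],0,0,0.]))[0][:,0][:,::-1]
E
python3 - <<'E'
from h import *
np.set_printoptions(precision=3,suppress=True)
for c in("top","scene"):
    im=capture(c);cv2.imwrite(f"pics/{c}0.png",cv2.resize(im[:,:,::-1],(784,588)))
    o,d=ray(c,(210,280));print(c,o,d,camera_model(c)["fx"])
    for n,z in dict(cell_center=.0325,driver_center=.006,usb_block_center=.01,controller_center=.009,cell_trough=.016,tool_tray=.01,bay_tray=.012).items():
        for f in find_in(n,c)[:4]: print(n,round(f["p"],2),np.array(f["location"]),at(c,f["location"],z))
s=sense();print(s["time_s"],s["tcp_pos"],np.array(s["ee_rot"]))
E
```

```text
top [0.327 0.042 0.922] [ 0.183  0.022 -0.983] 402.7649540275093
cell_center 0.61 [178.  260.3] [0.568 0.105 0.032]
driver_center 0.63 [226.3 283.4] [0.459 0.056 0.006]
usb_block_center 0.56 [237.6 248.3] [0.435 0.137 0.01 ]
usb_block_center 0.35 [165.9 380.2] [ 0.593 -0.175  0.01 ]
controller_center 0.62 [199.5 172.4] [0.53  0.313 0.009]
cell_trough 0.77 [169.6 394.6] [ 0.581 -0.206  0.016]
tool_tray 0.81 [233.4 399.9] [ 0.433 -0.207  0.01 ]
bay_tray 0.67 [251.5 168.7] [0.408 0.319 0.012]
scene [-0.143 -0.468  0.442] [ 0.7    0.584 -0.411] 403.951459495763
cell_center 0.62 [212.1 284.3] [0.552 0.097 0.032]
driver_center 0.4 [238.2 280.3] [0.48  0.05  0.006]
usb_block_center 0.66 [243.3 415.2] [ 0.645 -0.203  0.01 ]
usb_block_center 0.52 [231.9 241. ] [0.44  0.136 0.01 ]
controller_center 0.6 [200.2 220.6] [0.541 0.315 0.009]
cell_trough 0.77 [252.6 401.2] [ 0.576 -0.199  0.016]
tool_tray 0.79 [287.8 368.3] [ 0.429 -0.202  0.01 ]
bay_tray 0.71 [217.  181.7] [0.4   0.306 0.012]
0.8 [0.269 0.564 0.231] [[ 0.903 -0.43  -0.   ]
 [-0.43  -0.903  0.   ]
 [-0.    -0.    -1.   ]]
```

View pics/top0.png

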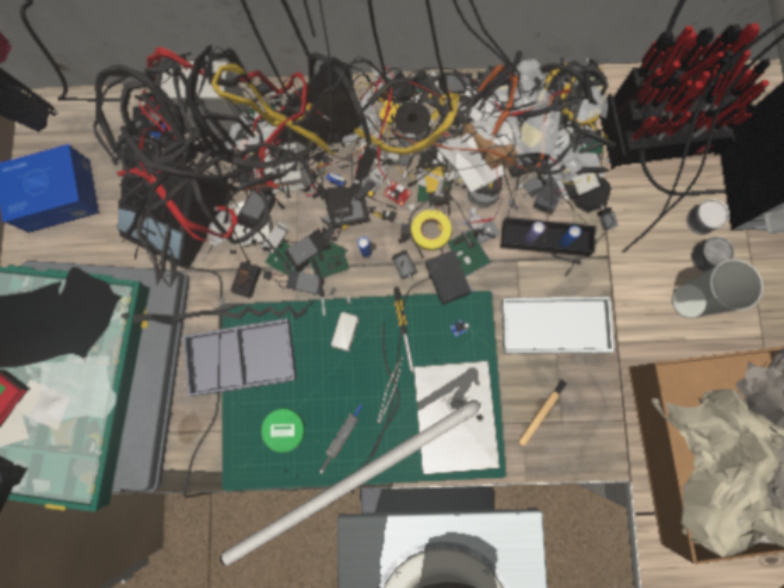

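View pics/scene0.png

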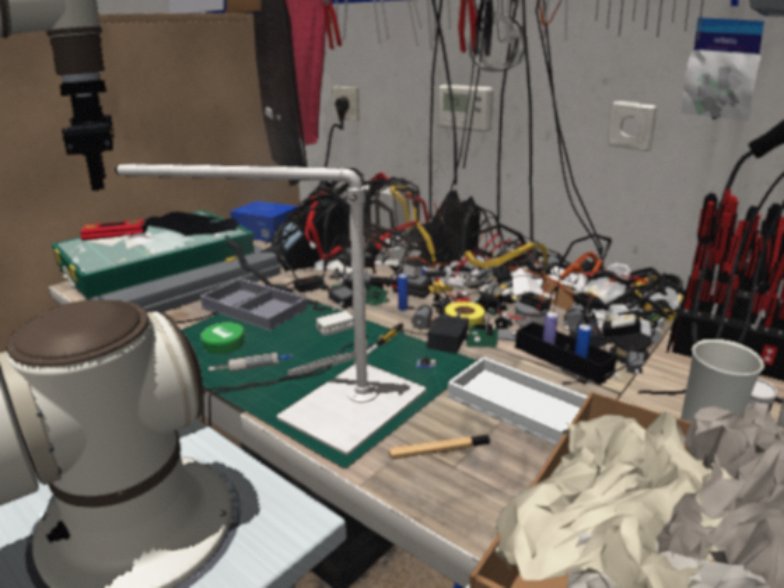

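The top view shows: the trough with 2 cells at (548,236), the white tray at (557,325), the bay tray at (241,357), the charger at (344,331), the driver at (403,328) and the loose cell at (365,246). A lamp stands in the middle with its bar overhead. It isn't clear which dark block is the controller, so I'll zoom in.

```bash
python3 - <<'E'
from h import *
np.set_printoptions(precision=3,suppress=True)
a=capture("top")[140:290,120:320,::-1];cv2.imwrite("pics/a.png",cv2.resize(a,(800,600),interpolation=cv2.INTER_CUBIC))
b=capture("scene")[170:290,130:290,::-1];cv2.imwrite("pics/b.png",cv2.resize(b,(800,600),interpolation=cv2.INTER_CUBIC))
c=capture("top")[145:265,340:450,::-1];cv2.imwrite("pics/c.png",cv2.resize(c,(550,600),interpolation=cv2.INTER_CUBIC))
E
```

```text
(no output)
```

View pics/a.png

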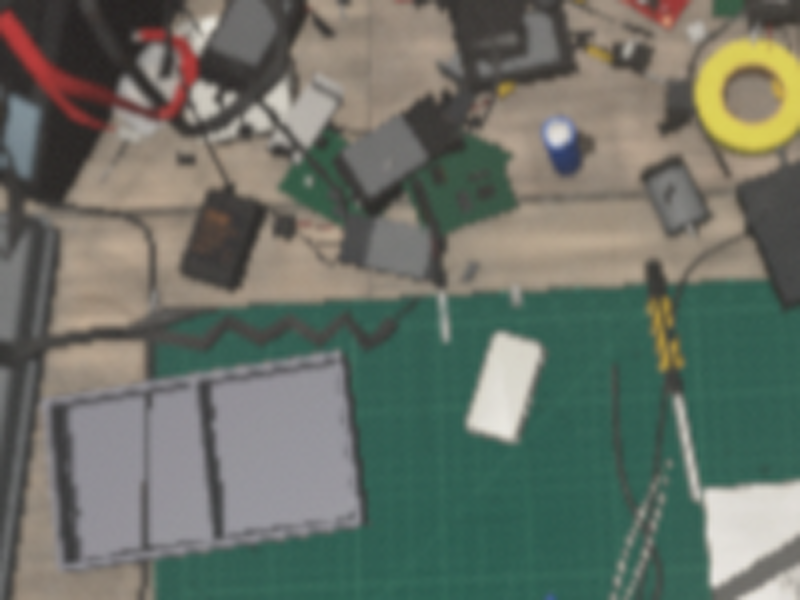

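View pics/b.png

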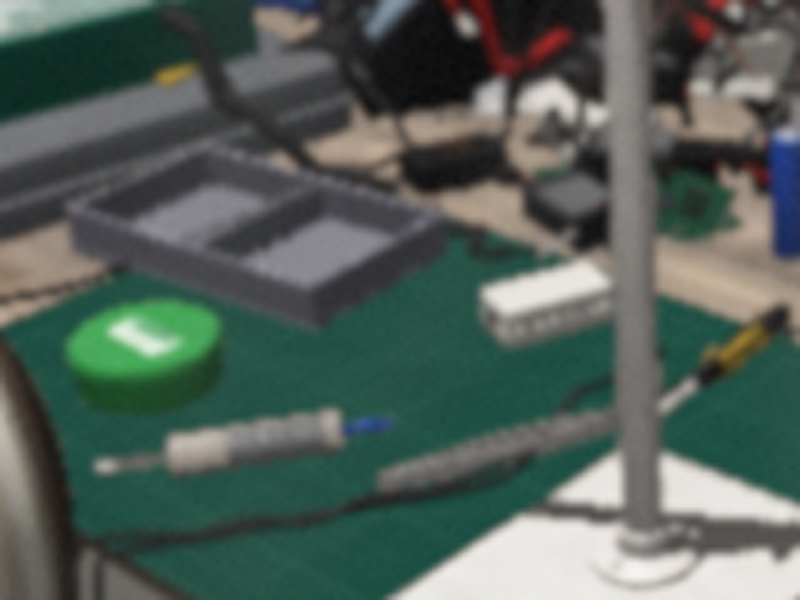

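View pics/c.png

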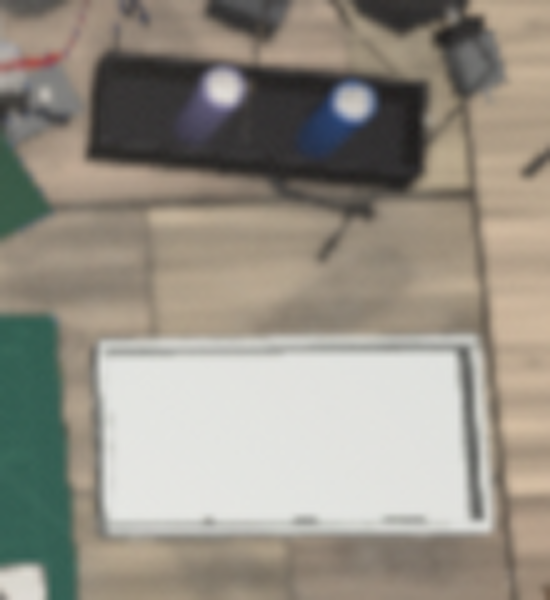

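Crop a shows the controller at (222,238), dark with orange print. The charger is at (506,387), the driver runs from (655,262) to (697,500), and the loose cell top is at (561,133). Crop c shows cell tops at (224,87) and (353,102), with the widest gap at the left (+y) end. Next I'll turn these into positions and triangulate the lamp.

```bash
python3 - <<'E'
from h import *
np.set_printoptions(precision=3,suppress=True)
A=lambda c,r,z:at("top",(140+(r-1.5)/4,120+(c-1.5)/4),z)[:2]
C=lambda c,r,z:at("top",(145+(r-2)/5,340+(c-2)/5),z)[:2]
def box(n,f,pts,z):
    P=np.array([f(*p,z) for p in pts],np.float32); r=cv2.minAreaRect(P*1000)
    e=[np.linalg.norm(P[i]-P[(i+1)%4]) for i in range(4)]
    v=(P[1]-P[0])+(P[2]-P[3]);w=(P[2]-P[1])+(P[3]-P[0])
    print(n,P.mean(0),"edges",np.array(e),"dir01",np.degrees(np.arctan2(v[1],v[0])),"dir12",np.degrees(np.arctan2(w[1],w[0])))
box("ctrl",A,[(210,187),(268,203),(238,288),(183,268)],.015)
box("usb",A,[(497,331),(545,346),(517,443),(467,430)],.02)
box("bay",A,[(50,402),(342,350),(362,522),(66,568)],.026)
box("trough",C,[(97,52),(427,85),(408,188),(88,158)],.032)
box("tool",C,[(97,342),(480,337),(490,530),(103,532)],.024)
for n,p in dict(a=(353,102),b=(224,87)).items(): print("cell",n,C(*p,.065))
print("loose",A(561,133,.065))
h,t=A(655,262,.01),A(697,500,.006);print("driver",h,t,(h+t)/2,np.linalg.norm(h-t),"ang tip->handle",np.degrees(np.arctan2(*(h-t)[::-1])))
print("neck",A(676,390,.008))
def tri(rs,rt):
    o1,d1=ray("scene",rs);o2,d2=ray("top",rt)
    s=np.linalg.lstsq(np.c_[d1,-d2],o2-o1,rcond=None)[0];p,q=o1+d1*s[0],o2+d2*s[1];return p,np.linalg.norm(p-q)
print("lamp base",at("scene",(278,258),0))
print("bend",tri((122,253),(290,338)));print("end",tri((121,86),(399,161)))
E
```

```text
ctrl [0.53  0.304] edges [0.036 0.052 0.035 0.05 ] dir01 -109.544205 dir12 162.09132
usb [0.436 0.14 ] edges [0.029 0.057 0.029 0.058] dir01 -107.72327 dir12 162.70477
bay [0.4   0.309] edges [0.168 0.097 0.167 0.094] dir01 -82.25129 dir12 -172.7688
trough [ 0.579 -0.192] edges [0.151 0.05  0.145 0.051] dir01 -97.77417 dir12 168.17747
tool [ 0.436 -0.2  ] edges [0.172 0.087 0.171 0.086] dir01 -91.36417 dir12 177.7387
cell a [ 0.577 -0.228]
cell b [ 0.586 -0.172]
loose [0.571 0.103]
driver [0.507 0.055] [0.371 0.035] [0.439 0.045] 0.13811162613554018 ang tip->handle 8.129129697718916
neck [0.433 0.045]
lamp base [ 0.336 -0.013  0.   ]
bend (array([ 0.318, -0.029,  0.308]), np.float64(0.0028607618447896456))
end (array([0.17 , 0.236, 0.304]), np.float64(0.00235572406361828))
```

```bash
cat > g.py <<'E'
import sys
from h import *
np.set_printoptions(precision=3,suppress=True)
s=sense();p=np.array(s["tcp_pos"]);R=np.array(s["ee_rot"])
th=np.degrees(np.arctan2(R[1,0],R[0,0]))
print("t",round(s["time_s"],2),"tcp",p,"th",round(th,2),"q",np.array(s["joints"]),"w",round(87*s["gripper_width"],1),"F",np.array(s["wrist_force"]))
# targets as x,y,z,theta chained; rotation done after the shift
for a in sys.argv[1:]:
    x=np.array([float(v) for v in a.split(",")]);c,n=np.cos(np.radians(th)),np.sin(np.radians(th))
    d=(x[:3]-p)*1000
    print("->",a,"dx %.1f dy %.1f dz %.1f  rz %.3f"%(d[0]*c+d[1]*n,d[0]*n-d[1]*c,-d[2],-np.radians(x[3]-th)))
    p=x[:3];th=x[3]
E
python3 g.py .5215,.3075,.231,-19.5 .5215,.3075,.012,-19.5
```

```text
t 0.95 tcp [0.269 0.564 0.231] th -25.48 q [ 79.333  22.041   0.452   0.001 -68.412 -14.815] w 87.1 F [ 0.201 -0.315 -0.998]
-> .5215,.3075,.231,-19.5 dx 338.5 dy 123.0 dz -0.4  rz -0.104
-> .5215,.3075,.012,-19.5 dx 0.0 dy -0.0 dz 219.0  rz -0.000
```

Request:
arm_command([
  [50,34,12,0,0,0,0],
  [50,34,12,0,0,0,0],
  [50,34,12,0,0,0,0],
  [50,34,12,0,0,0,0],
  [50,34,12,0,0,0,0],
  [50,34,12,0,0,0,0],
  [50,34,12,0,0,0,0],
  [50,34,12,0,0,0,0],
])

```text
time_s: 1.75
tcp_pos: [0.474, 0.3594, 0.2307]
ee_rot: [[0.903, -0.43, 0.0], [-0.43, -0.903, 0.0], [0.0, -0.0, -1.0]]
wrist_force: [-0.1, 0.0, 0.0]
gripper_width: 0.583
gripper_force: 0.0
```

Request:
arm_command([
  [50,34,13,0,0,0,0],
  [50,32,14,0,0,0,0],
  [50,0,0,40,0,0,-0.104],
  [50,0,0,40,0,0,0],
  [50,0,0,20,0,0,0],
  [50,0,0,0,0,0,0],
])

```text
time_s: 2.35
tcp_pos: [0.5194, 0.306, 0.1269]
ee_rot: [[0.942, -0.335, -0.006], [-0.335, -0.942, -0.005], [-0.004, 0.007, -1.0]]
wrist_force: [-0.7, -0.6, -0.1]
gripper_width: 0.576
gripper_force: 0.0
```

```bash
python3 g.py .5215,.3075,.012,-19.5; python3 - <<'E'
from h import *
b=capture("scene")[120:240,150:310,::-1];cv2.imwrite("pics/d.png",cv2.resize(b,(800,600),interpolation=cv2.INTER_CUBIC))
c=capture("top")[130:280,100:300,::-1];cv2.imwrite("pics/e.png",cv2.resize(c,(800,600),interpolation=cv2.INTER_CUBIC))
E
```

```text
t 2.35 tcp [0.519 0.306 0.127] th -19.58 q [ 45.855  25.261 -10.414  -0.052 -54.776  24.598] w 50.2 F [-0.693 -0.635 -0.099]
-> .5215,.3075,.012,-19.5 dx 1.5 dy -2.2 dz 114.9  rz -0.001
```

View pics/d.png

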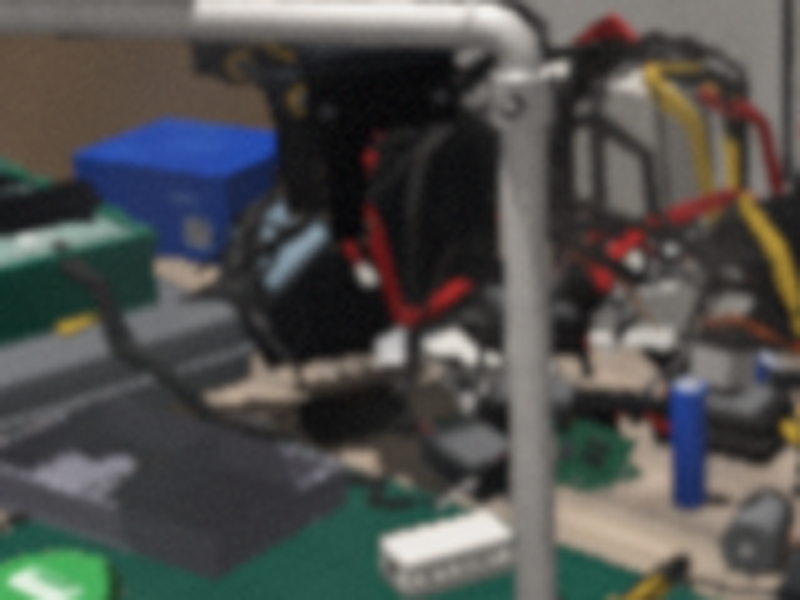

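The gripper hovers over the controller at about (350,400), hidden under the bar, and the bar itself is well clear. The wrist has a lateral offset, but my plan still fits the joint ranges. Descending.

Request:
arm_command([
  [50,1,-2,30,0,0,0],
  [50,0,0,30,0,0,0],
  [50,0,0,20,0,0,0],
  [50,0,0,0,0,0,0],
  [50,0,0,0,0,0,0],
])

```text
time_s: 2.95
tcp_pos: [0.5239, 0.3104, 0.0525]
ee_rot: [[0.943, -0.333, 0.003], [-0.333, -0.943, 0.002], [0.002, -0.003, -1.0]]
wrist_force: [1.3, 0.5, 0.7]
gripper_width: 0.574
gripper_force: 0.0
```

```bash
python3 g.py .5215,.3075,.012,-19.5
```

```text
t 2.95 tcp [0.524 0.31  0.053] th -19.47 q [ 45.879  30.477 -14.205   0.058 -45.129  24.607] w 49.9 F [1.291 0.455 0.653]
-> .5215,.3075,.012,-19.5 dx -1.3 dy 3.5 dz 40.5  rz 0.000
```

View pics/e.png

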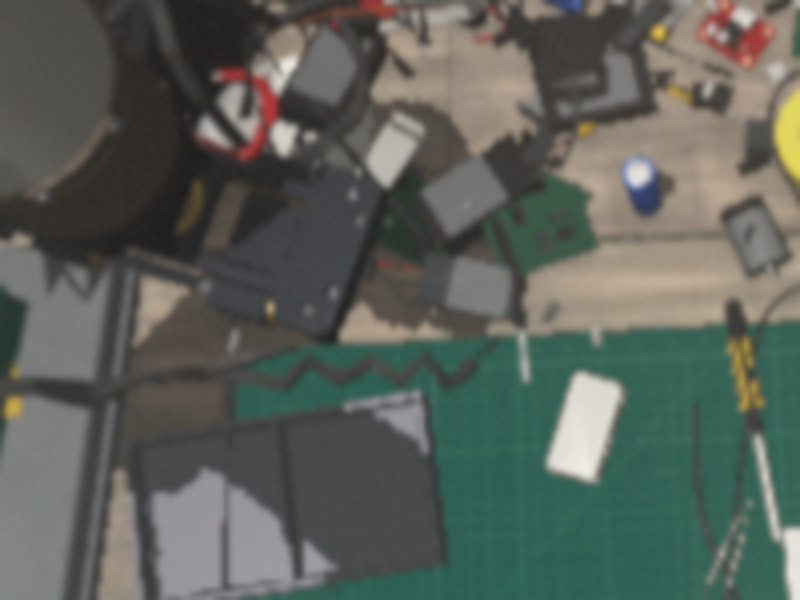

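Request:
arm_command([
  [50,-1,1,20,0,0,0],
  [50,0,0,15,0,0,0],
  [50,0,0,4,0,0,0],
  [50,0,0,0,0,0,0],
  [50,0,0,0,0,0,0],
])

```text
time_s: 3.45
tcp_pos: [0.5224, 0.3096, 0.0133]
ee_rot: [[0.943, -0.334, 0.003], [-0.334, -0.943, 0.002], [0.002, -0.003, -1.0]]
wrist_force: [0.8, 0.3, 0.6]
gripper_width: 0.573
gripper_force: 0.0
```

Request:
arm_command([
  [30,0,0,0,0,0,0],
  [25,0,0,0,0,0,0],
  [25,0,0,0,0,0,0],
  [25,0,0,0,0,0,0],
  [25,0,0,0,0,0,0],
])

```text
time_s: 3.95
tcp_pos: [0.5217, 0.309, 0.0122]
ee_rot: [[0.943, -0.334, 0.001], [-0.334, -0.943, 0.001], [0.001, -0.001, -1.0]]
wrist_force: [-1.5, -0.6, 4.2]
gripper_width: 0.398
gripper_force: 30.0
```

Request:
arm_command([
  [25,0,0,-20,0,0,0],
  [25,0,0,-40,0,0,0],
  [25,0,0,-30,0,0,0],
  [25,0,0,0,0,0,0],
])

```text
time_s: 4.35
tcp_pos: [0.5238, 0.3106, 0.1063]
ee_rot: [[0.943, -0.333, 0.007], [-0.333, -0.943, 0.006], [0.005, -0.008, -1.0]]
wrist_force: [0.6, 0.8, 0.8]
gripper_width: 0.399
gripper_force: 30.0
```

```bash
python3 g.py .387,.350,.1,7.7 .387,.350,.017,7.7
```

```text
t 4.35 tcp [0.524 0.311 0.106] th -19.47 q [ 45.914  26.629 -11.605   0.087 -51.227  24.559] w 34.7 F [0.576 0.763 0.772]
-> .387,.350,.1,7.7 dx -142.1 dy 8.4 dz 6.3  rz -0.474
-> .387,.350,.017,7.7 dx 0.0 dy 0.0 dz 83.0  rz -0.000
```

Request:
arm_command([
  [25,-25,1.5,0,0,0,0],
  [25,-35,2,0,0,0,0],
  [25,-35,2,0,0,0,0],
  [25,-30,2,0,0,0,0],
  [25,-15,1,0,0,0,0],
  [25,0,0,0,0,0,-0.12],
  [25,0,0,0,0,0,-0.12],
  [25,0,0,0,0,0,-0.12],
])

```text
time_s: 5.15
tcp_pos: [0.3865, 0.3473, 0.101]
ee_rot: [[1.0, 0.024, -0.001], [0.024, -1.0, -0.001], [-0.001, 0.001, -1.0]]
wrist_force: [-0.0, -0.1, -0.3]
gripper_width: 0.398
gripper_force: 30.0
```

Request:
arm_command([
  [25,0,0,10,0,0,-0.114],
  [25,0,0,20,0,0,0],
  [25,0,0,10,0,0,0],
  [25,0,0,0,0,0,0],
  [25,0,0,0,0,0,0],
])

```text
time_s: 5.65
tcp_pos: [0.3869, 0.3475, 0.0615]
ee_rot: [[0.991, 0.133, 0.0], [0.133, -0.991, -0.0], [-0.0, 0.0, -1.0]]
wrist_force: [-0.5, -0.7, -0.2]
gripper_width: 0.397
gripper_force: 30.0
```

```bash
python3 g.py .387,.350,.017,7.7;  python3 - <<'E'
from h import *
c=capture("top")[210:300,110:230,::-1];cv2.imwrite("pics/f.png",cv2.resize(c,(800,600),interpolation=cv2.INTER_CUBIC))
E
```

```text
t 5.65 tcp [0.387 0.347 0.062] th 7.63 q [ 59.833  23.013 -26.464   0.025 -40.546  37.781] w 34.5 F [-0.546 -0.654 -0.233]
-> .387,.350,.017,7.7 dx 0.4 dy -2.5 dz 44.5  rz -0.001
```

View pics/f.png

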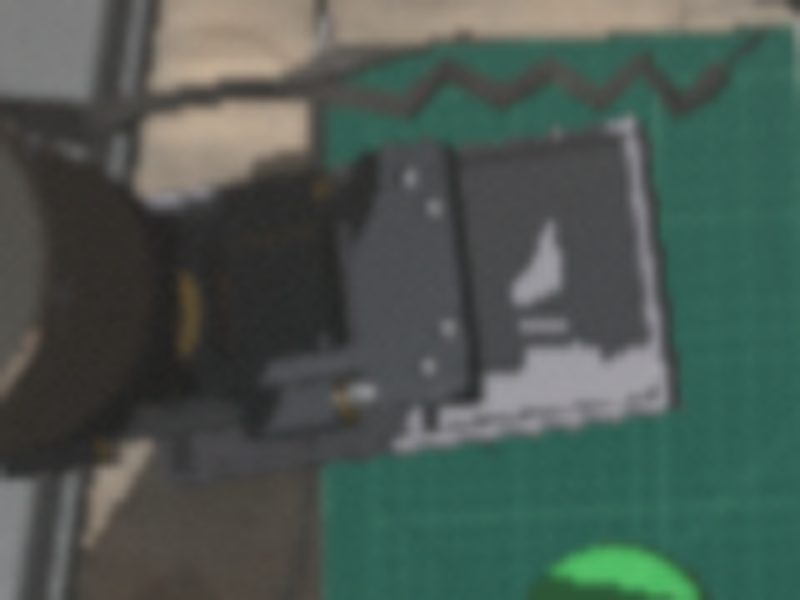

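The gripper sits over the left (+y) bay; lowering the controller.

Request:
arm_command([
  [25,0.5,-2.5,15,0,0,0],
  [25,0,0,20,0,0,0],
  [25,0,0,9,0,0,0],
  [25,0,0,0,0,0,0],
  [25,0,0,0,0,0,0],
  [44,0,0,0,0,0,0],
  [44,0,0,0,0,0,0],
  [44,0,0,0,0,0,0],
])

```text
time_s: 6.5
tcp_pos: [0.387, 0.3502, 0.0181]
ee_rot: [[0.991, 0.133, 0.001], [0.133, -0.991, 0.001], [0.001, -0.001, -1.0]]
wrist_force: [-0.6, 0.3, -0.0]
gripper_width: 0.495
gripper_force: 0.0
```

Request:
arm_command([
  [44,0,0,-20,0,0,0],
  [44,0,0,-40,0,0,0],
  [44,0,0,-30,0,0,0],
  [50,0,0,0,0,0,0.12],
  [50,0,0,0,0,0,0.12],
  [50,0,0,0,0,0,0.12],
  [50,0,0,0,0,0,0.084],
  [50,0,0,0,0,0,0],
])

```text
time_s: 7.3
tcp_pos: [0.3867, 0.3499, 0.1078]
ee_rot: [[0.952, -0.306, 0.0], [-0.306, -0.952, 0.0], [0.0, -0.0, -1.0]]
wrist_force: [0.1, 0.1, -0.6]
gripper_width: 0.577
gripper_force: 0.0
```

```bash
python3 g.py .436,.140,.11,-17.7 .436,.140,.012,-17.7
```

```text
t 7.3 tcp [0.387 0.35  0.108] th -17.8 q [ 59.981  19.38  -23.534  -0.003 -47.063  12.224] w 50.2 F [ 0.106  0.053 -0.582]
-> .436,.140,.11,-17.7 dx 111.1 dy 184.8 dz -2.2  rz -0.002
-> .436,.140,.012,-17.7 dx 0.0 dy -0.0 dz 98.0  rz -0.000
```

Request:
arm_command([
  [48,12,20,0,0,0,0],
  [48,21,35,0,0,0,0],
  [48,21,35,0,0,0,0],
  [48,21,35,0,0,0,0],
  [48,21,35,0,0,0,0],
  [48,15,25,20,0,0,0],
  [48,0,0,30,0,0,0],
  [48,0,0,0,0,0,0],
])

```text
time_s: 8.1
tcp_pos: [0.4338, 0.1375, 0.0551]
ee_rot: [[0.952, -0.307, -0.006], [-0.307, -0.952, -0.004], [-0.005, 0.006, -1.0]]
wrist_force: [-0.0, 0.3, 0.3]
gripper_width: 0.553
gripper_force: 0.0
```

Request:
arm_command([
  [48,0,0,0,0,0,0],
  [48,0,0,0,0,0,0],
])

```text
time_s: 8.3
tcp_pos: [0.4368, 0.141, 0.0588]
ee_rot: [[0.953, -0.304, 0.002], [-0.304, -0.953, 0.001], [0.002, -0.002, -1.0]]
wrist_force: [0.1, 0.0, -0.4]
gripper_width: 0.555
gripper_force: 0.0
```

```bash
python3 g.py .436,.140,.012,-17.7;  python3 - <<'E'
from h import *
c=capture("top")[175:300,110:280,::-1];d=capture("scene")[80:260,90:330,::-1]
cv2.imwrite("pics/k.png",np.vstack([cv2.resize(c,(400,294)),cv2.resize(d,(400,300))]))
E
```

```text
t 8.3 tcp [0.437 0.141 0.059] th -17.69 q [ 38.281  18.455 -35.094   0.033 -36.307  34.002] w 48.3 F [ 0.077  0.016 -0.355]
-> .436,.140,.012,-17.7 dx -0.5 dy 1.2 dz 46.8  rz 0.000
```

View pics/k.png

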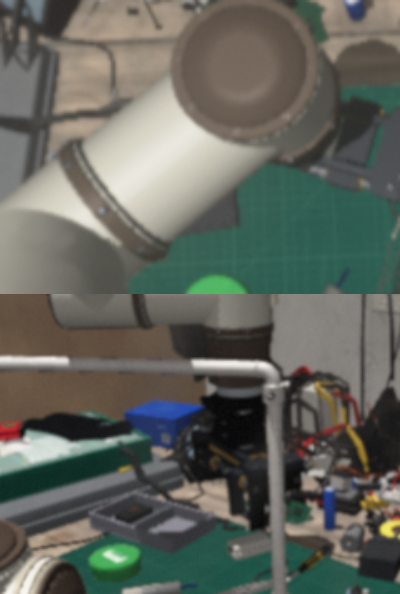

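```bash
python3 - <<'E'
from h import *
for z in (.3,.35,.4,.45,.5): print(z,px("scene",[[.437,.141,z],[.337,.267,z],[.24,.19,z]]).round(0).tolist())
for z in (.35,.45,.55,.65):print(z,px("top",[[.437,.141,z],[.24,.19,z]]).round(0).tolist())
E
```

```text
0.3 [[106.0, 232.0], [107.0, 156.0], [119.0, 135.0]]
0.35 [[81.0, 231.0], [82.0, 153.0], [91.0, 131.0]]
0.4 [[55.0, 230.0], [57.0, 151.0], [62.0, 128.0]]
0.45 [[29.0, 229.0], [31.0, 148.0], [31.0, 125.0]]
0.5 [[1.0, 228.0], [4.0, 146.0], [0.0, 121.0]]
0.35 [[209.0, 221.0], [352.0, 185.0]]
0.45 [[194.0, 206.0], [366.0, 163.0]]
0.55 [[171.0, 185.0], [389.0, 127.0]]
0.65 [[133.0, 149.0], [428.0, 65.0]]
```

The forearm and wrist pass above and behind the bar, and the controller shows in the left bay at about (130,510). Grasping the charger.

Request:
arm_command([
  [48,0,0.5,20,0,0,0],
  [48,0,0,20,0,0,0],
  [48,0,0,6,0,0,0],
  [48,0,0,0,0,0,0],
  [25,0,0,0,0,0,0],
  [25,0,0,0,0,0,0],
  [25,0,0,0,0,0,0],
  [25,0,0,0,0,0,0],
])

```text
time_s: 9.2
tcp_pos: [0.4361, 0.1397, 0.012]
ee_rot: [[0.952, -0.306, 0.001], [-0.306, -0.952, 0.001], [0.001, -0.001, -1.0]]
wrist_force: [-0.7, 1.5, 3.0]
gripper_width: 0.358
gripper_force: 30.0
```

Request:
arm_command([
  [25,0,0,-20,0,0,0],
  [25,0,0,-40,0,0,0],
  [25,0,0,-25,0,0,-0.11],
  [25,0,0,0,0,0,-0.12],
  [25,0,0,0,0,0,-0.12],
  [25,0,0,0,0,0,-0.094],
  [25,0,0,0,0,0,0],
])

```text
time_s: 9.9
tcp_pos: [0.4356, 0.1393, 0.0966]
ee_rot: [[0.991, 0.132, -0.0], [0.132, -0.991, 0.0], [-0.0, -0.0, -1.0]]
wrist_force: [-0.4, 0.6, -0.2]
gripper_width: 0.354
gripper_force: 30.0
```

```bash
python3 g.py .406,.267,.1,7.7 .406,.267,.017,7.7
```

```text
t 9.9 tcp [0.436 0.139 0.097] th 7.61 q [ 38.18   14.8   -32.841  -0.009 -42.364  59.438] w 30.8 F [-0.361  0.561 -0.194]
-> .406,.267,.1,7.7 dx -12.4 dy -130.5 dz -3.4  rz -0.002
-> .406,.267,.017,7.7 dx 0.0 dy 0.0 dz 83.0  rz -0.000
```

Request:
arm_command([
  [25,-1,-20,0,0,0,0],
  [25,-4,-40,0,0,0,0],
  [25,-4,-40,0,0,0,0],
  [25,-3,-25,0,0,0,0],
  [25,-0.4,-5.5,20,0,0,0],
  [25,0,0,20,0,0,0],
  [25,0,0,0,0,0,0],
  [25,0,0,0,0,0,0],
])

```text
time_s: 10.7
tcp_pos: [0.4061, 0.2669, 0.0565]
ee_rot: [[0.991, 0.132, -0.0], [0.132, -0.991, -0.001], [-0.001, 0.001, -1.0]]
wrist_force: [0.5, 0.7, 0.4]
gripper_width: 0.353
gripper_force: 30.0
```

```bash
python3 g.py .406,.267,.017,7.7
```

```text
t 10.7 tcp [0.406 0.267 0.057] th 7.58 q [ 52.52   20.846 -31.416   0.023 -37.796  45.039] w 30.7 F [0.48  0.726 0.448]
-> .406,.267,.017,7.7 dx -0.1 dy -0.1 dz 39.5  rz -0.002
```

Request:
arm_command([
  [25,0,0,20,0,0,0],
  [25,0,0,15,0,0,0],
  [25,0,0,4,0,0,0],
  [25,0,0,0,0,0,0],
  [25,0,0,0,0,0,0],
  [41,0,0,0,0,0,0],
  [41,0,0,0,0,0,0],
  [41,0,0,0,0,0,0],
])

```text
time_s: 11.5
tcp_pos: [0.4063, 0.2674, 0.018]
ee_rot: [[0.991, 0.133, 0.001], [0.133, -0.991, 0.001], [0.001, -0.001, -1.0]]
wrist_force: [-0.7, 1.4, 0.3]
gripper_width: 0.46
gripper_force: 0.0
```

Request:
arm_command([
  [41,0,0,-20,0,0,0],
  [41,0,0,-40,0,0,0],
  [41,0,0,-30,0,0,0],
  [41,0,0,0,0,0,0],
  [41,0,0,0,0,0,0],
])

```text
time_s: 12.0
tcp_pos: [0.4061, 0.2673, 0.1082]
ee_rot: [[0.991, 0.132, 0.001], [0.132, -0.991, 0.002], [0.001, -0.002, -1.0]]
wrist_force: [-0.6, 0.0, -0.3]
gripper_width: 0.47
gripper_force: 0.0
```

```bash
python3 g.py .469,.049,.1,8.1 .469,.049,.011,8.1
```

```text
t 12.0 tcp [0.406 0.267 0.108] th 7.61 q [ 52.529  16.274 -28.315  -0.026 -45.303  45.102] w 40.9 F [-0.612  0.029 -0.305]
-> .469,.049,.1,8.1 dx 33.4 dy 224.7 dz 8.2  rz -0.009
-> .469,.049,.011,8.1 dx 0.0 dy 0.0 dz 89.0  rz -0.000
```

Request:
arm_command([
  [41,3,20,0,0,0,0],
  [41,6,40,0,0,0,0],
  [41,6,40,0,0,0,0],
  [41,6,40,0,0,0,0],
  [41,6,40,0,0,0,0],
  [41,4,30,0,0,0,0],
  [41,2.4,14.7,20,0,0,-0.009],
  [41,0,0,20,0,0,0],
])

```text
time_s: 12.8
tcp_pos: [0.4687, 0.0468, 0.0661]
ee_rot: [[0.99, 0.138, -0.001], [0.138, -0.99, -0.0], [-0.001, 0.0, -1.0]]
wrist_force: [0.3, 1.0, 0.0]
gripper_width: 0.469
gripper_force: 0.0
```

Request:
arm_command([
  [35,0,0,0,0,0,0],
  [35,0,0,0,0,0,0],
  [35,0,0,0,0,0,0],
])

```text
time_s: 13.1
tcp_pos: [0.4694, 0.0493, 0.0679]
ee_rot: [[0.99, 0.143, 0.001], [0.143, -0.99, 0.0], [0.001, 0.0, -1.0]]
wrist_force: [1.1, 0.9, 0.2]
gripper_width: 0.411
gripper_force: 0.0
```

```bash
python3 g.py .469,.049,.011,8.1;  python3 - <<'E'
from h import *
c=capture("top")[190:300,110:330,::-1];d=capture("scene")[100:280,120:360,::-1]
cv2.imwrite("pics/l.png",np.vstack([cv2.resize(c,(440,220)),cv2.resize(d,(440,330))]))
E
```

```text
t 13.1 tcp [0.469 0.049 0.068] th 8.2 q [ 25.794  18.639 -32.73    0.018 -38.598  72.392] w 35.8 F [1.053 0.942 0.219]
-> .469,.049,.011,8.1 dx -0.4 dy 0.3 dz 56.9  rz 0.002
```

View pics/l.png

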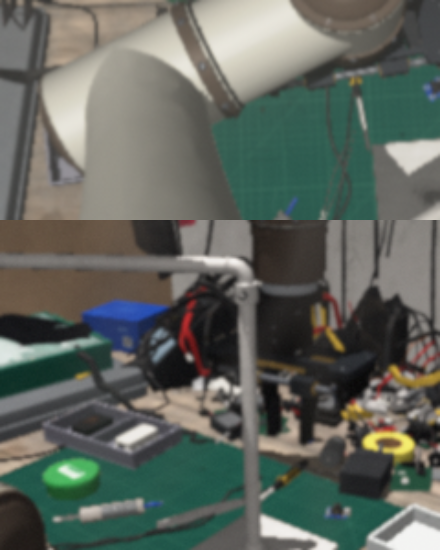

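Both blocks lie in their bays (about (95,418) and (137,435)). The fingers straddle the driver handle at (290,475). Descend and grip.

Request:
arm_command([
  [35,0,0,20,0,0,0],
  [35,0,0,25,0,0,0],
  [35,0,0,11.5,0,0,0],
  [35,0,0,0,0,0,0],
  [35,0,0,0,0,0,0],
  [5,0,0,0,0,0,0],
  [5,0,0,0,0,0,0],
  [5,0,0,0,0,0,0],
])

```text
time_s: 14.0
tcp_pos: [0.4693, 0.0489, 0.0114]
ee_rot: [[0.99, 0.142, 0.001], [0.142, -0.99, 0.0], [0.001, -0.0, -1.0]]
wrist_force: [-0.3, -0.6, 0.9]
gripper_width: 0.211
gripper_force: 0.9
```

Request:
arm_command([
  [5,0,0,0,0,0,0],
  [5,0,0,-20,0,0,0],
  [5,0,0,-40,0,0,0],
  [5,0,0,-30,0,0,0],
  [5,0,0,0,0,0,0],
])

```text
time_s: 14.5
tcp_pos: [0.4718, 0.0499, 0.105]
ee_rot: [[0.99, 0.142, 0.009], [0.142, -0.99, 0.003], [0.009, -0.002, -1.0]]
wrist_force: [0.7, -0.7, -0.3]
gripper_width: 0.134
gripper_force: 30.0
```

```bash
python3 g.py .5,-.1,.1,8.1 .435,-.230,.1,-91.4
```

```text
t 14.5 tcp [0.472 0.05  0.105] th 8.19 q [ 25.751  15.331 -30.414   0.066 -43.719  72.394] w 11.7 F [ 0.695 -0.657 -0.297]
-> .5,-.1,.1,8.1 dx 6.5 dy 152.4 dz 5.0  rz 0.002
-> .435,-.230,.1,-91.4 dx -82.7 dy 119.5 dz -0.0  rz 1.737
```

Request:
arm_command([
  [5,1,20,0,0,0,0],
  [5,2,40,0,0,0,0],
  [5,2,40,0,0,0,0],
  [5,2,35,0,0,0,0],
  [5,0,17,0,0,0,0.14],
  [5,0,0,0,0,0,0.145],
  [5,0,0,0,0,0,0.145],
  [5,0,0,0,0,0,0.145],
])

```text
time_s: 15.3
tcp_pos: [0.4967, -0.101, 0.0998]
ee_rot: [[0.905, -0.426, -0.002], [-0.426, -0.905, 0.0], [-0.002, 0.001, -1.0]]
wrist_force: [1.1, 0.5, -0.0]
gripper_width: 0.134
gripper_force: 30.0
```

Request:
arm_command([
  [5,0,0,0,0,0,0.145],
  [5,0,0,0,0,0,0.145],
  [5,0,0,0,0,0,0.145],
  [5,0,0,0,0,0,0.145],
  [5,0,0,0,0,0,0.145],
  [5,0,0,0,0,0,0.145],
  [5,0,0,0,0,0,0.145],
  [5,0,0,0,0,0,0.147],
])

```text
time_s: 16.1
tcp_pos: [0.4967, -0.1006, 0.0999]
ee_rot: [[-0.031, -1.0, -0.002], [-1.0, 0.031, 0.0], [-0.0, 0.002, -1.0]]
wrist_force: [0.5, -0.8, -0.7]
gripper_width: 0.133
gripper_force: 30.0
```

```bash
python3 g.py .441,-.238,.1,-91.4
```

```text
t 16.1 tcp [ 0.497 -0.101  0.1  ] th -91.75 q [  6.911  18.808 -25.938  -0.034 -45.376  -8.635] w 11.6 F [ 0.526 -0.761 -0.699]
-> .441,-.238,.1,-91.4 dx 139.0 dy 51.5 dz -0.1  rz -0.006
```

Request:
arm_command([
  [5,15,5,0,0,0,0],
  [5,32,12,0,0,0,0],
  [5,36,14,0,0,0,0],
  [5,36,13,0,0,0,0],
  [5,20,7.5,10,0,0,-0.006],
  [5,0,0,10,0,0,0],
  [5,0,0,0,0,0,0],
  [5,0,0,0,0,0,0],
])

```text
time_s: 16.9
tcp_pos: [0.4426, -0.238, 0.0806]
ee_rot: [[-0.017, -1.0, -0.001], [-1.0, 0.017, 0.0], [-0.0, 0.001, -1.0]]
wrist_force: [-0.8, 0.7, 0.1]
gripper_width: 0.14
gripper_force: 30.0
```

```bash
python3 g.py .441,-.238,.017,-91.4;  python3 - <<'E'
from h import *
d=capture("scene")[:320,200:,::-1];c=capture("top")[170:300,260:470,::-1]
cv2.imwrite("pics/m.png",np.hstack([cv2.resize(d,(400,356)),cv2.resize(c,(400,356))]))
E
```

```text
t 16.9 tcp [ 0.443 -0.238  0.081] th -90.95 q [ -9.728  20.01  -27.764   0.002 -42.292   8.777] w 12.2 F [-0.783  0.669  0.08 ]
-> .441,-.238,.017,-91.4 dx 0.0 dy 1.6 dz 63.6  rz 0.008
```

View pics/m.png

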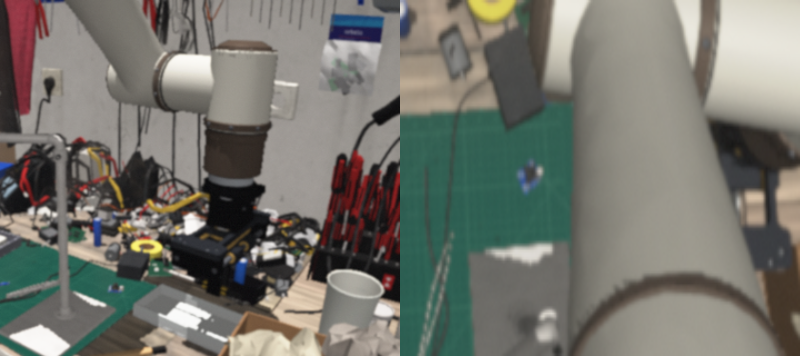

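The forearm is well above the lamp and the gripper is over the white tray. Lowering the driver.

Request:
arm_command([
  [5,0,1,25,0,0,0],
  [5,0,0,25,0,0,0],
  [5,0,0,13,0,0,0],
  [5,0,0,0,0,0,0],
  [5,0,0,0,0,0,0],
  [28,0,0,0,0,0,0],
  [28,0,0,0,0,0,0],
  [28,0,0,0,0,0,0],
])

```text
time_s: 17.8
tcp_pos: [0.4423, -0.2384, 0.0188]
ee_rot: [[-0.018, -1.0, 0.002], [-1.0, 0.018, -0.0], [0.0, -0.002, -1.0]]
wrist_force: [0.1, -0.0, 0.4]
gripper_width: 0.294
gripper_force: 0.0
```

Request:
arm_command([
  [28,0,0,-20,0,0,0],
  [28,0,0,-40,0,0,0],
  [28,0,0,-45,0,0,0],
  [28,0,0,-40,0,0,0],
  [28,0,0,0,0,0,0],
])

```text
time_s: 18.3
tcp_pos: [0.4455, -0.2396, 0.1696]
ee_rot: [[-0.017, -1.0, 0.014], [-1.0, 0.017, -0.004], [0.004, -0.014, -1.0]]
wrist_force: [1.1, -0.3, 0.9]
gripper_width: 0.318
gripper_force: 0.0
```

```bash
python3 g.py .52,-.08,.16,-91.4 .571,.103,.16,-98 .571,.103,.048,-98
```

```text
t 18.3 tcp [ 0.445 -0.24   0.17 ] th -90.96 q [ -9.789  13.324 -21.773   0.129 -54.095   8.756] w 27.7 F [ 1.11  -0.276  0.856]
-> .52,-.08,.16,-91.4 dx -160.8 dy -71.8 dz 9.6  rz 0.008
-> .571,.103,.16,-98 dx -184.2 dy -46.5 dz -0.0  rz 0.115
-> .571,.103,.048,-98 dx -0.0 dy 0.0 dz 112.0  rz -0.000
```

Request:
arm_command([
  [40,-20,-9,0,0,0,0],
  [40,-40,-17,0,0,0,0],
  [40,-42,-17,0,0,0,0],
  [40,-42,-16,0,0,0,0],
  [40,-42,-14,0,0,0,0],
  [40,-42,-12,0,0,0,0],
  [40,-42,-12,0,0,0,0],
  [40,-40,-12,0,0,0,0],
])

```text
time_s: 19.1
tcp_pos: [0.5562, 0.0715, 0.1627]
ee_rot: [[-0.018, -1.0, -0.0], [-1.0, 0.018, 0.0], [-0.0, 0.0, -1.0]]
wrist_force: [1.1, 0.3, -0.5]
gripper_width: 0.458
gripper_force: 0.0
```

Request:
arm_command([
  [40,-25,-6,0,0,0,0],
  [40,-10,-3,0,0,0,0.12],
  [40,0,0,20,0,0,0],
  [40,0,0,10,0,0,0],
  [40,0,0,0,0,0,0],
])

```text
time_s: 19.6
tcp_pos: [0.5643, 0.1038, 0.1309]
ee_rot: [[-0.138, -0.99, -0.005], [-0.99, 0.138, -0.002], [0.002, 0.004, -1.0]]
wrist_force: [-0.3, -0.4, -0.0]
gripper_width: 0.457
gripper_force: 0.0
```

```bash
python3 g.py .571,.103,.048,-98; python3 - <<'E'
from h import *
d=capture("scene")[120:270,200:400,::-1];c=capture("top")[150:255,330:470,::-1]
cv2.imwrite("pics/n.png",np.hstack([cv2.resize(d,(400,300)),cv2.resize(c,(400,300))]))
E
```

```text
t 19.6 tcp [0.564 0.104 0.131] th -97.92 q [ 26.574  22.417 -14.499  -0.037 -53.361 -34.477] w 39.8 F [-0.295 -0.433 -0.002]
-> .571,.103,.048,-98 dx -0.1 dy -6.7 dz 82.9  rz 0.001
```

View pics/n.png

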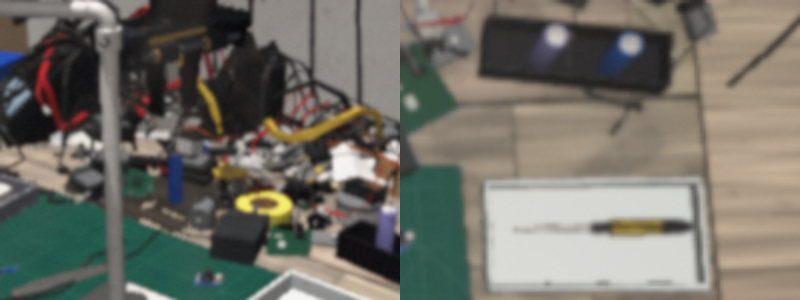

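The driver lies in the white tray at (605,228), roughly centred. The cell shows at (176,178) in the scene crop with its top at (176,154). I'll cross-check its position.

```bash
python3 - <<'E'
from h import *
print(at("scene",(120+155/2,200+176/2),.065),at("scene",(120+203/2,200+176/2),.0))
print(px("scene",[[.571,.103,.065],[.571,.103,0]]))
E
```

```text
[0.56872938 0.0989366  0.065     ] [0.56889181 0.0986967  0.        ]
[[196.822658   287.28363219]
 [220.74227705 287.18744005]]
```

Request:
arm_command([
  [40,1,-6,10,0,0,0],
  [40,0,0,10,0,0,0],
  [40,0,0,0,0,0,0],
  [40,0,0,0,0,0,0],
])

```text
time_s: 20.1
tcp_pos: [0.5715, 0.1024, 0.1126]
ee_rot: [[-0.138, -0.99, -0.001], [-0.99, 0.138, -0.001], [0.001, 0.001, -1.0]]
wrist_force: [-0.0, 0.3, 0.2]
gripper_width: 0.461
gripper_force: 0.0
```

```bash
python3 g.py .570,.102,.045,-98
```

```text
t 20.1 tcp [0.572 0.102 0.113] th -97.92 q [ 26.135  24.09  -14.878   0.006 -51.092 -34.058] w 40.1 F [-0.002  0.301  0.211]
-> .570,.102,.045,-98 dx 0.6 dy 1.5 dz 67.6  rz 0.001
```

Request:
arm_command([
  [40,0,1,20,0,0,0],
  [40,0,0,20,0,0,0],
  [40,0,0,17,0,0,0],
  [40,0,0,10,0,0,0],
  [40,0,0,0,0,0,0],
  [40,0,0,0,0,0,0],
])

```text
time_s: 20.7
tcp_pos: [0.5713, 0.103, 0.0466]
ee_rot: [[-0.137, -0.991, 0.001], [-0.991, 0.137, 0.0], [-0.0, -0.001, -1.0]]
wrist_force: [-0.0, -0.1, 0.1]
gripper_width: 0.462
gripper_force: 0.0
```

Request:
arm_command([
  [10,0,0,0,0,0,0],
  [10,0,0,0,0,0,0],
  [10,0,0,0,0,0,0],
  [10,0,0,0,0,0,0],
  [10,0,0,0,0,0,0],
])

```text
time_s: 21.2
tcp_pos: [0.5709, 0.1029, 0.0465]
ee_rot: [[-0.137, -0.991, 0.001], [-0.991, 0.137, 0.0], [-0.0, -0.001, -1.0]]
wrist_force: [-0.5, 0.1, 1.7]
gripper_width: 0.203
gripper_force: 29.9
```

Request:
arm_command([
  [10,0,0,-15,0,0,0],
  [10,0,0,-30,0,0,0],
  [10,0,0,-35,0,0,0],
  [10,0,0,-20,0,0,0],
  [10,0,0,-10,0,0,0],
  [10,0,0,0,0,0,0],
  [10,0,0,0,0,0,0],
])

```text
time_s: 21.9
tcp_pos: [0.5698, 0.1026, 0.1548]
ee_rot: [[-0.138, -0.99, -0.002], [-0.99, 0.138, -0.0], [0.001, 0.002, -1.0]]
wrist_force: [-0.7, -0.5, -0.8]
gripper_width: 0.202
gripper_force: 29.9
```

```bash
python3 g.py .588,-.142,.155,-98 .588,-.142,.051,-98
```

```text
t 21.9 tcp [0.57  0.103 0.155] th -97.93 q [ 26.206  21.378 -12.206  -0.042 -56.547 -34.114] w 17.6 F [-0.656 -0.473 -0.754]
-> .588,-.142,.155,-98 dx 239.7 dy -51.7 dz -0.2  rz 0.001
-> .588,-.142,.051,-98 dx -0.0 dy 0.0 dz 104.0  rz -0.000
```

Request:
arm_command([
  [10,15,-3,0,0,0,0],
  [10,30,-7,0,0,0,0],
  [10,40,-9,0,0,0,0],
  [10,40,-9,0,0,0,0],
  [10,40,-9,0,0,0,0],
  [10,40,-8,0,0,0,0],
  [10,25,-5,0,0,0,0],
  [10,10,-2,0,0,0,0],
])

```text
time_s: 22.7
tcp_pos: [0.588, -0.1452, 0.1542]
ee_rot: [[-0.141, -0.99, -0.003], [-0.99, 0.141, -0.0], [0.001, 0.003, -1.0]]
wrist_force: [0.5, -0.0, 0.1]
gripper_width: 0.201
gripper_force: 29.9
```

Request:
arm_command([
  [10,0,0,0,0,0,0],
  [10,0,0,0,0,0,0],
  [10,0,0,0,0,0,0],
])

```text
time_s: 23.0
tcp_pos: [0.5891, -0.141, 0.1558]
ee_rot: [[-0.136, -0.991, -0.001], [-0.991, 0.136, 0.0], [-0.0, 0.001, -1.0]]
wrist_force: [-0.6, 0.3, -0.2]
gripper_width: 0.201
gripper_force: 29.9
```

```bash
python3 g.py .588,-.142,.051,-98; python3 - <<'E'
from h import *
d=capture("scene")[150:300,330:480,::-1];c=capture("top")[130:220,340:450,::-1]
cv2.imwrite("pics/o.png",np.hstack([cv2.resize(d,(400,400)),cv2.resize(c,(400,400*90//110)).repeat(1,0) if 0 else cv2.resize(c,(400,400))]))
E
```

```text
t 23.0 tcp [ 0.589 -0.141  0.156] th -97.82 q [  1.834  23.678  -8.347  -0.01  -58.009  -9.647] w 17.5 F [-0.574  0.3   -0.235]
-> .588,-.142,.051,-98 dx 1.2 dy 0.9 dz 104.8  rz 0.003
```

View pics/o.png

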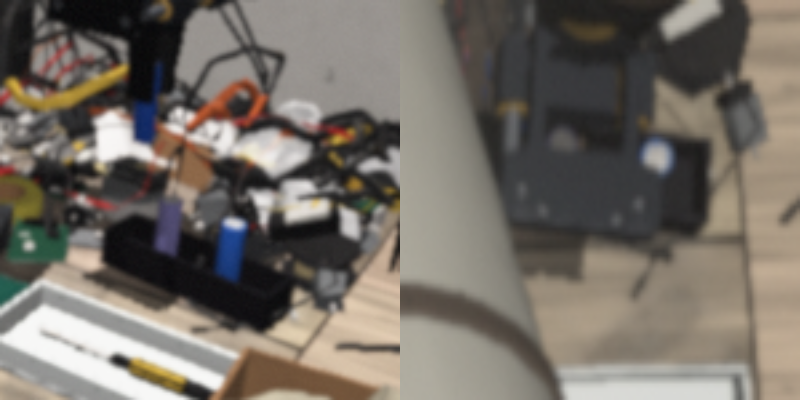

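```bash
python3 - <<'E'
from h import *
f=lambda X:[((p[1]-330)*2.667,(p[0]-150)*2.667) for p in px("scene",X)]
print("expect cell in place top/at-rim",np.round(f([[.588,-.142,.069],[.588,-.142,.032]])))
print("est a,b tops",np.round(f([[.576,-.228,.069],[.585,-.172,.069]])))
c=np.array([.581,-.192]);u=np.array([.136,.991]);v=np.array([.991,-.136])
print("rim inner corners",np.round(f([[*(c+i*.071*u+j*.019*v),.032] for i,j in((1,1),(1,-1),(-1,-1),(-1,1))])))
print(at("scene",(150+203/2.667,330+168/2.667),.069),at("scene",(150+222/2.667,330+232/2.667),.069))
print("held bottom",np.round(f([[.589,-.141,.1093]])))
E
```

```text
expect cell in place top/at-rim [[138. 188.]
 [133. 229.]]
est a,b tops [[233. 225.]
 [170. 200.]]
rim inner corners [[126. 213.]
 [ 99. 228.]
 [255. 293.]
 [279. 275.]]
[ 0.57843807 -0.17304252  0.069     ] [ 0.57944685 -0.22553506  0.069     ]
held bottom [[142. 141.]]
```

Projected cell tops and trough rim match the picture within about 3 mm (purple cell at (168,202), blue at (231,222), held cell bottom at (145,140)). Lowering slowly.

Request:
arm_command([
  [10,0,1,15,0,0,0],
  [10,0,0,20,0,0,0],
  [10,0,0,20,0,0,0],
  [10,0,0,10,0,0,0],
  [10,0,0,0,0,0,0],
  [10,0,0,0,0,0,0],
])

```text
time_s: 23.7
tcp_pos: [0.5889, -0.1417, 0.0917]
ee_rot: [[-0.137, -0.991, 0.001], [-0.991, 0.137, -0.0], [0.0, -0.001, -1.0]]
wrist_force: [-0.3, -0.0, 0.5]
gripper_width: 0.202
gripper_force: 29.9
```

Request:
arm_command([
  [10,0,0,10,0,0,0],
  [10,0,0,10,0,0,0],
  [10,0,0,10,0,0,0],
  [10,0,0,6,0,0,0],
  [10,0,0,0,0,0,0],
  [10,0,0,0,0,0,0],
  [10,0,0,0,0,0,0],
])

```text
time_s: 24.4
tcp_pos: [0.5886, -0.142, 0.0554]
ee_rot: [[-0.137, -0.991, 0.001], [-0.991, 0.137, -0.0], [0.0, -0.001, -1.0]]
wrist_force: [0.8, -0.2, -0.4]
gripper_width: 0.206
gripper_force: 29.9
```

```bash
python3 g.py .588,-.142,.0505,-98
```

```text
t 24.4 tcp [ 0.589 -0.142  0.055] th -97.9 q [  1.747  30.054 -14.455   0.014 -45.445  -9.656] w 17.9 F [ 0.847 -0.18  -0.418]
-> .588,-.142,.0505,-98 dx 0.1 dy 0.6 dz 4.9  rz 0.002
```

Request:
arm_command([
  [10,0,0,2,0,0,0],
  [10,0,0,2,0,0,0],
  [10,0,0,0.5,0,0,0],
  [10,0,0,0,0,0,0],
  [10,0,0,0,0,0,0],
])

```text
time_s: 24.9
tcp_pos: [0.5883, -0.1419, 0.0506]
ee_rot: [[-0.138, -0.99, 0.0], [-0.99, 0.138, -0.0], [-0.0, -0.0, -1.0]]
wrist_force: [0.1, 0.4, -0.8]
gripper_width: 0.204
gripper_force: 29.9
```

Request:
arm_command([
  [40,0,0,0,0,0,0],
  [40,0,0,0,0,0,0],
  [40,0,0,0,0,0,0],
  [40,0,0,0,0,0,0],
  [40,0,0,-15,0,0,0],
  [40,0,0,-30,0,0,0],
  [40,0,0,-40,0,0,0],
  [40,0,0,-40,0,0,0],
])

```text
time_s: 25.7
tcp_pos: [0.5878, -0.1419, 0.1766]
ee_rot: [[-0.137, -0.991, -0.001], [-0.991, 0.137, -0.0], [0.0, 0.001, -1.0]]
wrist_force: [1.5, 0.3, 0.5]
gripper_width: 0.463
gripper_force: 0.0
```

Request:
arm_command([
  [40,-40,0,0,0,0,0],
  [40,-45,0,0,0,0,0],
  [40,-45,0,0,0,0,0],
  [40,-40,0,0,0,0,0],
  [40,-30,0,0,0,0,0],
  [40,0,0,0,0,0,0],
  [40,0,0,0,0,0,0],
])

```text
time_s: 26.4
tcp_pos: [0.6155, 0.0568, 0.1754]
ee_rot: [[-0.136, -0.991, -0.0], [-0.991, 0.136, -0.0], [0.0, 0.0, -1.0]]
wrist_force: [-0.2, -0.7, -0.7]
gripper_width: 0.459
gripper_force: 0.0
```

```bash
python3 g.py; python3 - <<'E'
from h import *
d=capture("scene")[170:320,130:490,::-1];c=capture("top")[140:290,110:470,::-1]
cv2.imwrite("pics/p.png",np.vstack([cv2.resize(d,(700,292)),cv2.resize(c,(700,292))]))
E
```

```text
t 26.4 tcp [0.616 0.057 0.175] th -97.83 q [ 20.251  23.795  -5.073  -0.002 -61.162 -28.079] w 39.9 F [-0.157 -0.705 -0.696]
```

View pics/p.png

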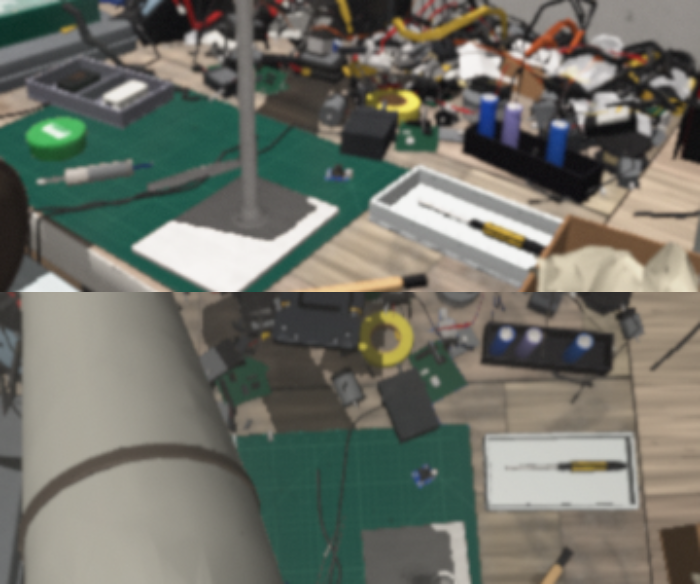

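All three cells stand in the trough ((488,117), (512,122), (559,143)). The driver lies in the white tray and both blocks lie flat in separate bays. Handing in.

```bash
python3 -c "from station import *;print(finish_job())"
```

```text
the job is handed in; nothing more can be done
None
```

All four things are put away and the job was handed in at about 26 s: the last pictures show three cells upright in the trough, the screwdriver flat in the long tray, and the charger and controller flat in separate bays; `finish_job()` returned no verdict.

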